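Make up the shoe-care kit and the drawer-repair kit on the wardrobe shelf

ROBOT

A 6-joint arm with a two-finger parallel gripper is mounted at the origin on the work surface. World frame = base frame: x ahead of the robot, y to its left, z up, the work surface at z = 0. Lengths are in mm, angles in rad, forces in N, time in s.
With the tool pointing down it reaches from about 325 to 875 mm from the base axis. Payload 4.4 kg.
Tool frame: the origin (TCP) lies on the centre line of the jaws, within the pads' length; the fingertips stand ahead of it and the grasp point (between the pads) lies 6 mm ahead of it (ctrl.tcp_to_tips is the z of the fingertips in the tool frame, in mm); z points along the fingers, y is the line along which they close (so a half turn about z gives the same grasp; the last joint's range is limited). The gripper opens to 85 mm and grips with 20 to 120 N. Pads are 22 mm wide; open, the fingers measure 114 mm over their backs; the gripper's body (76 mm by 85 mm) begins 54 mm behind the grasp point. The pads swing forward as they close: fully open they stand 13 mm farther back than shut.
Start: joints at [-1.379, 0.207, 1.542, -0, 1.393, -0.15], TCP at [192.718, -541.745, 256.282] pointing down, gripper open.
Joint ranges: [-2.73, 2.73], [-0.86, 2.22], [0.23, 2.46], [-1.11, 4.25], [0.08, 2.63], [-2.82, 2.82]. Speed limits (rad/s): [2.79, 2.79, 3.14, 3.14, 3.14, 3.14].

INTERFACE

Orientations are given as a 3x3 rotation matrix whose columns are the frame's x, y, z axes.
In Python, from plant import ctrl, sensors, optics gives the robot as it stands. Calls block until the motion is done:
- ctrl.move_ptp(position, orientation): joint-space move of the TCP to a pose.
- ctrl.move_l(position, rot=None, vel=150, threshold=None): straight line of the TCP; rot=None keeps the orientation; vel is the mean speed in mm/s. With threshold (N) it stops when the force on the tool has changed by that much, and returns True; else False.
- ctrl.set_joints(angles): joint-space move.
- ctrl.gripper_to(opening, force=None): finger opening in mm; force is the grip in N (None keeps the last); returns when the fingers have stopped.
- ctrl.hold(seconds).
- ctrl.solve_ik(position, orientation): joint angles nearest the present ones, or None.
- sensors.read_state(): the state.
- optics.grab_frame(name): name is "scene" or "top" or "wrist"; returns (picture, depth): 400x640x3 uint8, red, green, blue; 400x640 float32, mm along the optical axis (not along the pixel's ray), 0 where there is no reading.
- optics.camera_params(name): a dict with "mtx" (3x3 intrinsics, pixels), "k1" (the pictures are not rectified: a ray, as slopes to the right and down, at radius r is drawn at 1 + k1 r^2 times it, then the intrinsics apply), "R" (3x3) and "t" (3): a world point X has camera coordinates R X + t; the wrist camera has in their place "T_tool_cam" (4x4, takes a point from camera to tool coordinates, whose origin is the TCP and whose axes are the flange's). Camera axes: x right, y down, z forward; pixel columns grow to the right and rows downward; lengths in mm; the calibration is good to about 2 mm. A picture is of the moment at which its call begins: read the wrist's pose just before it. camera_params takes no time and is no camera call.
A pose or a line that the arm cannot do raises ctrl.MotionError and nothing moves.
- ctrl.finish_job(): hands the job in; it is judged then, once.
The state is a dict: "t": time; "q": joint angles; "qvel": joint speeds; "tau": joint torques, N m; "eef_pos": TCP position; "eef_rot": TCP orientation; "force": force on the tool from outside, world axes, zero at the start; "wrist_torque": the same for the moment, N m; "grip_width": finger opening in mm; "grasp_force": force on a finger pad.
Only numpy, scipy, OpenCV 4.12 (cv2) and the standard library are available. Lean on these libraries where they do the work, as an engineer would, in place of code of your own. Each camera call takes 0.05 s, during which the arm holds its last target. There are 200 camera calls.

TASK

Make up the two kits from the things on the shelf: the brush, the round polish tin and the flask-shaped tin go into the blue-bottomed shoe-care tray, the oak knob and the glass jar of screws into the yellow-bottomed repair tray. Each goes upright into the pocket cut out for it, flat on the pocket's floor; set things down rather than dropping or throwing them. Leave the black knob, the cedar block and the lint roller where they are.

Things in the scene. Friction and masses are not known exactly. Their poses are not given: they have to be found in the camera images.
- shoe_tray: Fixed foam board 15 mm thick, grey top, pockets 9 mm deep (floors 6 mm above the shelf, blue). Origin: centre of the underside. 164 (x) by 178 (y) mm. Pocket centres (x, y) in its frame: brush, rectangle 126 (x) by 58 (y) mm at (0, -52) mm; polish tin, round, 74 mm across, at (-40, 43) mm; flask, rectangle 46 (x) by 80 (y) mm at (50, 43) mm. At the robot's left or right, turned up to 0.25 rad.
- repair_tray: Fixed foam board 15 mm thick, grey top, pockets 9 mm deep (floors 6 mm above the shelf, yellow). Origin: centre of the underside. 160 (x) by 92 (y) mm. Pocket centres (x, y) in its frame: jar, round, 70 mm across, at (-35, 0) mm; knob, round, 48 mm across, at (45, 0) mm. On the side where the shoe tray is not, turned up to 0.25 rad.
- brush: Shoe brush standing on its bristles: dark bristle block (rigid) 104 x 36 mm, 22 mm high, under a dark wooden back 112 x 40 mm with round ends; 37 mm high in all. About 0.11 kg. Origin: centre of the underside; x along its length, y across, z up. Either end may go either way in its pocket.
- polish_tin: Round flat shoe-polish tin, 57 mm across, 26 mm high, steel with a red lid and brass disc on top. About 0.09 kg. Origin: centre of the underside, z up.
- flask: Steel tin shaped like a small hip flask, standing: rounded-end oval 62 mm wide (its x) by 28 mm thick (its y), straight sides up to 54 mm, then a shoulder and a dark twist cap (20 mm across) up to 74 mm. About 0.16 kg. Origin: centre of the underside, z up. Its width lies along the tray's y in its pocket, either side forward.
- jar: Small glass jar of screws, closed, 52 mm across with straight sides up to 42 mm, brass-coloured lid 47 mm across up to 61 mm. About 0.18 kg. Origin: centre of the underside, z up.
- oak_knob: Turned oak drawer knob (brown wood), standing on its foot: foot 30 mm across, waist 20 mm, head 34 mm across from 18 to 25 mm up; 29 mm high. 0.04 kg. Origin: centre of the foot's underside, z up.
- black_knob: Black plastic drawer knob of the same shape and size as the oak one, standing among the stock; not part of any kit. Origin: centre of the foot's underside.
- cedar_block: Bystander: reddish cedar moth block lying flat, 46 x 90 x 22 mm, at a far corner beside the stock. Origin: centre of the underside.
- lint_roller: Bystander: lint roller lying along its y at the other far corner, white roll 42 mm across and 90 mm long to +y, green handle 80 mm long to -y. Origin: underside, where roll and handle meet.
Not all that is in view belongs to the job. What is meant by the jar is not orange, red or turquoise, and is the larger of those in its own colour.

How it is judged:
By the outcome, as a careful person would: the job done as asked, in the order asked, and still so for the second after the job is handed in, with the robot touching nothing.
It also fails if it takes over 138 s, if anything falls off the work surface, if the arm or the gripper's body presses on something with over 40 N, if the wrist force passes 120 N, or if a joint passes its speed limit or range.

## Working session

There is one attempt and no reset: what is moved stays moved. The work goes in short steps, each a Python script; the robot and the scene stay as the last script left them, time stands still between calls to the robot, and variables do not carry over. Pictures are saved under pics/ and viewed, at most 14 in all, crops included, and the job is handed in when it is done.

```bash
ls; mkdir -p pics
python3 - <<'E'
from plant import ctrl, sensors, optics
import cv2, numpy as np
for n in ("top","scene","wrist"):
    p,d=optics.grab_frame(n); cv2.imwrite(f"pics/{n}0.png",p[:,:,::-1]); np.savez(f"pics/{n}0.npz",p=p,d=d)
    c=optics.camera_params(n); print(n,{k:np.round(v,3).tolist() for k,v in c.items()})
s=sensors.read_state(); print(s["t"],s["eef_rot"],s["eef_pos"],ctrl.tcp_to_tips)
E
```

```text
pics
top {'mtx': [[438.024, 0.0, 317.988], [0.0, 438.024, 201.695], [0.0, 0.0, 1.0]], 'k1': -0.098, 'R': [[-0.016, -1.0, -0.007], [-0.993, 0.016, -0.113], [0.113, 0.005, -0.994]], 't': [10.156, 597.355, 1192.634]}
scene {'mtx': [[483.338, 0.0, 320.754], [0.0, 483.338, 200.24], [0.0, 0.0, 1.0]], 'k1': 0.024, 'R': [[0.723, 0.691, 0.007], [0.409, -0.419, -0.811], [-0.557, 0.589, -0.585]], 't': [-422.672, -235.914, 1596.806]}
wrist {'mtx': [[339.262, 0.0, 322.475], [0.0, 339.262, 198.913], [0.0, 0.0, 1.0]], 'k1': -0.021, 'T_tool_cam': [[-0.0, -0.96, -0.281, 70.946], [1.0, -0.001, 0.001, 0.898], [-0.001, -0.281, 0.96, -118.371], [0.0, 0.0, 0.0, 1.0]]}
0.15 [[ 9.42144360e-01  3.35207201e-01 -3.71123975e-04]
 [ 3.35207302e-01 -9.42142613e-01  1.83367819e-03]
 [ 2.65010423e-04 -1.85199303e-03 -9.99998250e-01]] [ 192.61692662 -541.19183891  255.33294571] 25.0
```

View pics/top0.png

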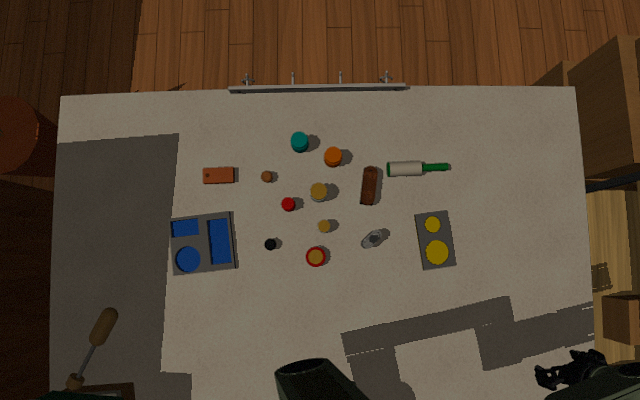

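View pics/scene0.png

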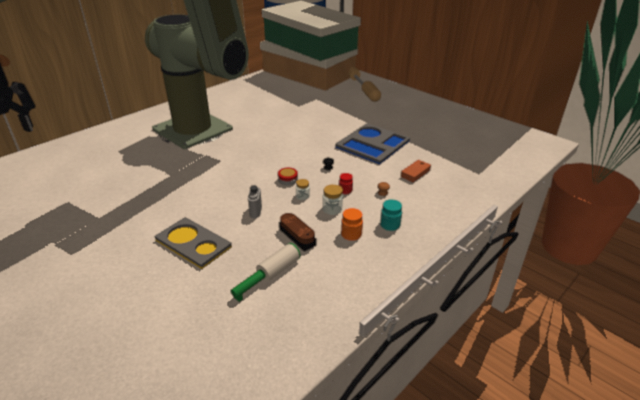

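The top view shows the shoe tray at (203,243) and the repair tray at (435,240). The brush is at (370,186), the polish tin at (316,257), the flask at (374,239), the oak knob at (267,176) and the black knob at (270,244).

Jar candidates are turquoise (300,142), orange (333,157), red (288,204), large clear/brass (319,191) and small clear/brass (324,226). The larger clear one at (319,191) fits, because it is not an excluded colour and is the larger of its colour. I'll confirm it in the wrist views.

```bash
cat > h.py <<'E'
from plant import ctrl, sensors, optics
import cv2, numpy as np
def Rz(a):  # tool down, tool x at yaw a from world x; closing line = tool y
    c,s=np.cos(a),np.sin(a); return np.array([[c,s,0],[s,-c,0],[0,0,-1.]])
def cam(n,st=None):
    c=optics.camera_params(n)
    if n!="wrist": Rw=c["R"].T; return c,Rw,-Rw@c["t"]
    T=c["T_tool_cam"]; R=st["eef_rot"]; return c,R@T[:3,:3],R@T[:3,3]+st["eef_pos"]
def rays(c,px):
    px=np.asarray(px,float).reshape(-1,1,2)
    u=cv2.undistortPoints(px,c["mtx"],np.array([c["k1"],0,0,0,0])).reshape(-1,2)
    return np.c_[u,np.ones(len(u))]
def cloud(c,Rw,o,d):
    v,u=np.mgrid[0:400,0:640]; r=rays(c,np.c_[u.ravel(),v.ravel()])
    P=(r*d.reshape(-1,1))@Rw.T+o; P[d.ravel()==0]=np.nan; return P.reshape(400,640,3)
def onplane(c,Rw,o,px,z):
    r=rays(c,px)@Rw.T; return o+r*((z-o[2])/r[:,2:])
def shot(name):
    st=sensors.read_state(); p,d=optics.grab_frame("wrist"); C=cam("wrist",st)
    P=cloud(*C,d); np.savez(f"pics/{name}.npz",p=p,d=d,P=P,pos=st["eef_pos"],rot=st["eef_rot"]); cv2.imwrite(f"pics/{name}.png",p[:,:,::-1]); return p,d,P,C
E
python3 - <<'E'
from h import *
z=np.load("pics/top0.npz"); P=cloud(*cam("top"),z["d"])
pts=dict(shoe=(203,243),rep=(435,240),brush=(370,186),tin=(316,257),flask=(374,239),oak=(267,176),jar=(319,191),sjar=(324,226),table=(300,320),red=(288,204),orange=(333,157),teal=(300,142))
for k,(u,v) in pts.items(): print(k,np.round(P[v,u],1))
for i,(x,y) in enumerate([(600,170),(600,-120)]):
    ctrl.move_ptp([x,y,270],Rz(0)); ctrl.hold(.2); shot(f"w{i}")
a=[cv2.imread(f"pics/w{i}.png") for i in (0,1)]
cv2.imwrite("pics/m1.png",np.vstack([x[40:340] for x in a]))
print(sensors.read_state()["t"])
E
```

```text
shoe [486.9 329.3  14.2]
rep [ 485.2 -331.5    5.5]
brush [ 639.1 -146.2   36.2]
tin [443.6   8.6  26.6]
flask [ 489.6 -148.5   73.8]
oak [673.3 143.8  31.9]
jar [623.7  -2.8  62.1]
sjar [528.4 -15.   46.4]
table [267.8  56.4   4. ]
red [590.9  83.7  46.7]
orange [717.9 -43.1  63.5]
teal [762.5  47.9  61.8]
4.65
```

View pics/m1.png

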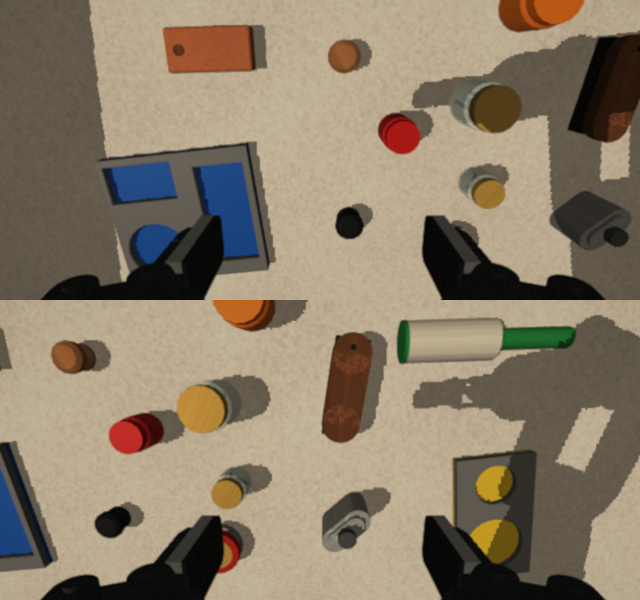

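The first wrist view shows the oak knob (344,95 in the full frame), the larger clear jar (490,147), the small clear jar (487,232) and part of the shoe tray. The second shows the brush (348,127), flask (345,262) and repair tray (494,250). The fingers hide the polish tin and the low ends of the trays, so I'll take three more views set further back.

Run:
```python
from h import *
for i,(x,y) in enumerate([(470,310),(470,20),(470,-260)],2):
    ctrl.move_ptp([x+90,y,290],Rz(0)) if 0 else ctrl.move_ptp([x,y,270],Rz(0)); ctrl.hold(.2); shot(f"w{i}")
print(sensors.read_state()["t"])
z=[np.load(f"pics/w{i}.npz") for i in range(5)]
def near(i,x,y,r,lo,hi):
    P=z[i]["P"]; m=(np.hypot(P[...,0]-x,P[...,1]-y)<r)&(P[...,2]>lo)&(P[...,2]<hi); return P[m],z[i]["p"][m]
def rect(p): 
    (c,s,a)=cv2.minAreaRect(p[:,:2].astype(np.float32)); return np.round(c,1),np.round(s,1),round(a,1)
for n,x,y,r,lo,hi in [("brush",639,-146,75,28,60),("tin",443,9,42,15,45),("flaskcap",488,-148,50,66,90),("flaskbody",488,-148,50,30,66),("oak",673,144,30,20,45),("jar",624,-3,40,54,80),("sjar",528,-15,35,35,80),
  ("black",488,138,30,20,45),("shoetop",487,329,140,10,22),("reptop",487,-329,105,10,22)]:
    for i in range(5):
        p,c=near(i,x,y,r,lo,hi)
        if len(p)>60: print(n,i,len(p),rect(p),"med z %.1f p98 %.1f"%(np.median(p[:,2]),np.percentile(p[:,2],98)))
for i in range(5):
    P=z[i]["P"]; m=(abs(P[...,2])<8); print(i,"table z",np.nanmedian(P[m][:,2]))
def pocket(i,blue,x,y,r):
    P=z[i]["P"]; h=cv2.cvtColor(z[i]["p"],cv2.COLOR_RGB2HSV); 
    m=((h[...,0]>95)&(h[...,0]<130)&(h[...,1]>120)) if blue else ((h[...,0]>20)&(h[...,0]<32)&(h[...,1]>150))
    m&=np.hypot(P[...,0]-x,P[...,1]-y)<r
    n,l,s,c=cv2.connectedComponentsWithStats(m.astype(np.uint8))
    for k in range(1,n):
        if s[k,4]>300: q=P[l==k]; print("blue" if blue else "yel",i,s[k,4],rect(q),"z",round(float(np.median(q[:,2])),1))
for i in (0,2): pocket(i,1,487,329,140)
for i in (1,4): pocket(i,0,487,-329,105)
cr=cv2.imread("pics/w1.png")[60:300,60:460]; crop=cv2.resize(cr,None,fx=1.5,fy=1.5)
w=[cv2.resize(cv2.imread(f"pics/w{i}.png"),(320,200)) for i in (2,4)]
b=np.zeros((560,640,3),np.uint8); b[:360,:600]=crop; b[360:,:320]=w[0]; b[360:,320:]=w[1]
cv2.imwrite("pics/m2.png",b)
```

```text
9.25
brush 0 3902 (array([ 642.2, -143.2]), array([ 43.6, 111.1]), 82.0) med z 37.8 p98 39.4
brush 1 4291 (array([ 651.4, -150.5]), array([ 75. , 123.3]), 51.9) med z 37.8 p98 39.9
brush 3 2231 (array([ 610.2, -139.6]), array([42.7, 47.3]), 86.1) med z 37.8 p98 39.5
brush 4 2162 (array([ 611.4, -139.3]), array([42.1, 47.8]), 84.1) med z 37.6 p98 39.3
tin 1 615 (array([445. ,  -5.5]), array([24.8, 59.1]), 81.7) med z 26.5 p98 28.2
tin 2 2179 (array([445.8,  10.8]), array([56.1, 57.3]), 24.5) med z 27.1 p98 28.9
tin 3 2067 (array([446.6,  10.1]), array([56. , 56.3]), 34.9) med z 26.9 p98 28.7
tin 4 2161 (array([446. ,   9.8]), array([55.6, 57.7]), 23.0) med z 26.6 p98 28.4
flaskcap 0 372 (array([ 491.7, -144.3]), array([20.3, 19.8]), 35.6) med z 74.3 p98 76.2
flaskcap 1 317 (array([ 492.4, -145.3]), array([19.6, 19.1]), 39.7) med z 74.3 p98 75.9
flaskcap 3 436 (array([ 491.7, -145.1]), array([19. , 20.4]), 4.4) med z 74.6 p98 76.2
flaskcap 4 404 (array([ 491.4, -145. ]), array([19.2, 19.7]), 25.4) med z 74.6 p98 76.0
flaskbody 0 1944 (array([ 492.8, -143.7]), array([29.6, 62.2]), 45.1)
[... 2278 characters left out ...]
9265009
blue 0 2143 (array([531.3, 385.7]), array([44.1, 76.3]), 6.5) z 6.5
blue 0 3662 (array([491.6, 285. ]), array([124.3,  56.2]), 6.3) z 6.6
blue 0 1172 (array([451.5, 387.6]), array([40.6, 67.6]), 47.8) z 6.6
blue 2 3132 (array([532.5, 384.3]), array([46. , 79.6]), 6.2) z 6.8
blue 2 5809 (array([493.2, 283.4]), array([125.7,  57.7]), 6.2) z 6.8
blue 2 2931 (array([442.3, 374.4]), array([71.4, 71. ]), 88.8) z 6.6
yel 1 1034 (array([ 529.6, -326.6]), array([44.1, 45.5]), 82.2) z 6.8
yel 1 1488 (array([ 455.9, -342.2]), array([68.3, 50.6]), 42.3) z 7.0
yel 4 1538 (array([ 531. , -324.8]), array([46.8, 46.5]), 1.8) z 6.9
yel 4 2727 (array([ 451. , -334.7]), array([67. , 69.3]), 45.8) z 6.7
```

View pics/m2.png

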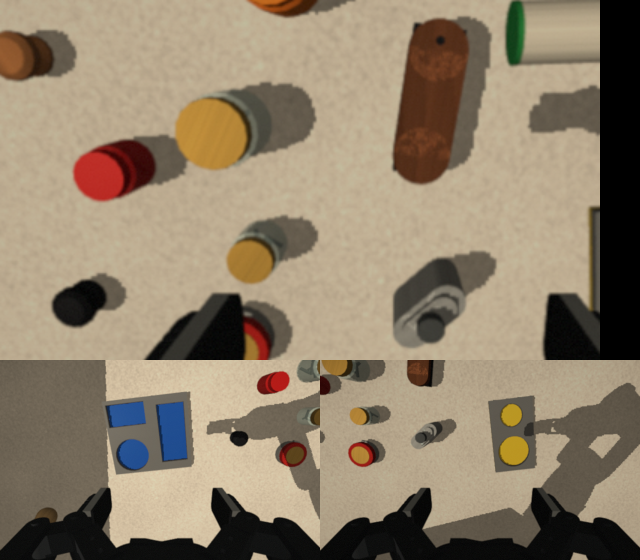

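The crop confirms it: the large clear jar with the brass lid (213,132) measures 62 mm high with a 47 mm lid, against 45 mm for the small clear one (250,260). Pocket positions agree with the tray fits to about 1 mm. Next I'll refine the brush fit, check the fingertip depth and pick the brush.

```bash
cat >> h.py <<'E'
D=np.pi/180
SH=(np.array([487.6,335.4]),6.3*D); RE=(np.array([486.6,-329.4]),7.0*D)
def pocket(T,x,y):
    c,s=np.cos(T[1]),np.sin(T[1]); return T[0]+[c*x-s*y,s*x+c*y]
def go(xy,z,a,vel=None):
    p=[*xy,z]
    ctrl.move_ptp(p,Rz(a)) if vel is None else ctrl.move_l(p,Rz(a),vel)
def pick(xy,a,w,tip,F,extra=14,off=25,up=200):
    "tip: height of the fingertips above the surface when gripping; off: TCP to tips"
    ctrl.gripper_to(min(85,w+extra)); go(xy,up,a)
    hit=ctrl.move_l([*xy,tip+off],None,140,threshold=8)
    ctrl.gripper_to(max(0,w-8),F); s=sensors.read_state()
    print("pick hit",hit,"w",round(s["grip_width"],1),"F",round(s["grasp_force"],1),"z",round(s["eef_pos"][2],1))
    ctrl.move_l([*xy,up],None,150); s=sensors.read_state(); print(" lifted w",round(s["grip_width"],1),"F",round(s["grasp_force"],1))
def place(xy,a,w,tip,extra=12,off=25,up=200):
    go(xy,up,a); z=tip+off+6
    ctrl.move_l([*xy,z+14],None,140)
    hit=ctrl.move_l([*xy,z-2],None,25,threshold=4); s=sensors.read_state()
    print("place hit",hit,"z",round(s["eef_pos"][2]-z,2),"w",round(s["grip_width"],1))
    ctrl.gripper_to(min(85,w+extra)); ctrl.move_l([*xy,up],None,150); print(" t",round(sensors.read_state()["t"],2))
E
python3 - <<'E'
from h import *
z=np.load("pics/w3.npz"); P=z["P"]; L=(P-z["pos"])@z["rot"]
m=np.isfinite(L[...,2])&(abs(L[...,1])<65)&(abs(L[...,0])<15)&(L[...,2]<60)&(L[...,2]>-50)
print("open tips z in tool",np.percentile(L[m][:,2],[50,90,98,100]), "y",np.percentile(abs(L[m][:,1]),[0,2,50,100]))
c,Rw,o=cam("wrist",dict(eef_pos=z["pos"],eef_rot=z["rot"]))
P=np.load("pics/w1.npz")["P"]; q=P[(np.hypot(P[...,0]-643,P[...,1]+144)<70)&(P[...,2]>28)&(P[...,2]<60)&~((P[...,1]<-172))]
q2=q[np.abs((q[:,0]-643)*np.sin(8*D)+(q[:,1]+144)*np.cos(8*D))<26]
print("brush",cv2.minAreaRect(q2[:,:2].astype(np.float32)),len(q2))
r=P[(P[...,0]>600)&(P[...,0]<740)&(P[...,1]<-180)&(P[...,1]>-300)&(P[...,2]>8)]; print("roller x,y",np.percentile(r[:,0],[.5,99.5]),r[:,1].max())
for n,p,a in [("flask",(491.5,-144.7),-47),("flask",(491.5,-144.7),133),("fl place",pocket(SH,50,43),-83.7),("fl place",pocket(SH,50,43),96.3),("brush",(642,-143),-8),("brush pl",pocket(SH,0,-52),6.3),("oak",(675,145.5),0),("knob pl",pocket(RE,45,0),7)]:
    s=ctrl.solve_ik([*p,60],Rz(a*D)); print(n,a,None if s is None else np.round(s,2))
E
```

```text
open tips z in tool [-39.15179322  -4.50964579   6.04810078  11.7967985 ] y [ 0.09604396 16.45916746 51.24080244 64.99640721]
brush ((642.773193359375, -143.54298400878906), (40.18873596191406, 111.22317504882812), 81.41920471191406) 4050
roller x,y [600.44977068 711.33228943] -180.0007515287267
flask -47 [-0.46  0.33  1.85 -0.    0.96  1.94]
flask 133 [-0.46  0.33  1.85 -0.    0.96 -1.21]
fl place -83.7 [ 0.49  0.58  1.47 -0.    1.1  -2.76]
fl place 96.3 [ 0.49  0.58  1.47 -0.    1.1   0.38]
brush -8 [-0.35  0.58  1.46 -0.    1.1   1.36]
brush pl 6.3 [ 0.37  0.43  1.7  -0.    1.01  1.83]
oak 0 [ 0.09  0.64  1.37 -0.    1.13  1.66]
knob pl 7 [-0.69  0.52  1.56 -0.    1.06  0.76]
```

Run:
```python
from h import *
a=-8.6*D; g=np.array([642.8,-143.5])-6*np.array([np.cos(a),np.sin(a)])
pick(g,a,40,10,40); place(pocket(SH,-6,-52),6.3*D,40,10)
pick((446.1,10.2),0,57,6,35); place(pocket(SH,-40,43),6.3*D,57,6)
go((440,300),270,0); ctrl.hold(.2); shot("a1")
```

```text
pick hit False w 39.3 F 42.2 z 36.6
 lifted w 39.7 F 41.6
place hit True z 1.55 w 39.1
 t 18.23
pick hit False w 55.5 F 36.5 z 32.2
 lifted w 55.7 F 37.2
place hit True z 1.29 w 55.7
 t 27.15
```

View pics/a1.png

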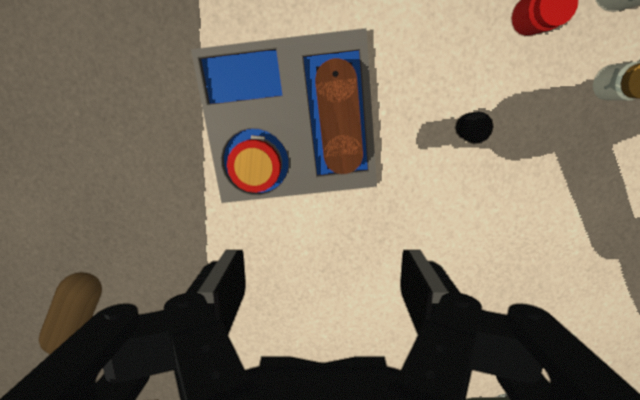

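The brush sits in its pocket around (340,115) and the tin in its round pocket (254,165). Both look in cleanly, and I'll check their heights at the end. Next are the flask, knob and jar.

Run:
```python
from h import *
pick((491.4,-144.6),133*D,28,18,40); place(pocket(SH,50,43),96.3*D,28,18)
pick((675,145.5),0,34,9,25); place(pocket(RE,45,0),7*D,34,9)
pick((625.6,-1),0,52,8,45); place(pocket(RE,-35,0),7*D,52,8)
for i,(x,y) in enumerate([(440,-290),(440,300)]): go((x,y),270,0); ctrl.hold(.2); shot(f"b{i}")
A=[cv2.imread(f"pics/b{i}.png")[:300] for i in (0,1)]; cv2.imwrite("pics/b.png",np.vstack(A))
for i,n,T,x,y,r,h in [(1,"brush",SH,0,-52,64,37),(1,"tin",SH,-40,43,33,26),(1,"flask",SH,50,43,36,74),(0,"knob",RE,45,0,22,29),(0,"jar",RE,-35,0,33,61)]:
    P=np.load(f"pics/b{i}.npz")["P"]; c=pocket(T,x,y); m=(np.hypot(P[...,0]-c[0],P[...,1]-c[1])<r)&(P[...,2]>h-4)&(P[...,2]<h+20)
    q=P[m]; R=cv2.minAreaRect(q[:,:2].astype(np.float32)); A=np.c_[q[:,:2]-q[:,:2].mean(0),np.ones(len(q))]
    print(n,"off",np.round(R[0]-c,1),np.round(R[1],1),round(R[2],1),"top z-0.8-h %.1f"%(np.median(q[:,2])-.8-h),"slope",np.round(np.linalg.lstsq(A,q[:,2],rcond=None)[0][:2],3))
```

```text
pick hit False w 27.8 F 40.1 z 44.2
 lifted w 27.2 F 39.5
place hit True z 1.11 w 27.7
 t 38.73
pick hit False w 32.3 F 25.1 z 35.7
 lifted w 32.5 F 24.9
place hit True z 1.68 w 31.8
 t 48.01
pick hit False w 50.4 F 47.4 z 34.7
 lifted w 50.8 F 46.9
place hit True z 1.67 w 50.8
 t 57.12
brush off [-1.1 -1.3] [111.1  40.1] 6.6 top z-0.8-h 6.0 slope [ 0.003 -0.   ]
tin off [-1.  -1.8] [55.5 56.6] 39.1 top z-0.8-h 6.1 slope [-0.028  0.016]
flask off [-0.1 -0.3] [18.8 19.6] 59.8 top z-0.8-h 5.8 slope [0.04 0.16]
knob off [-1.2 -1.1] [32.8 33.1] 89.9 top z-0.8-h 5.4 slope [ 0.002 -0.014]
jar off [-0.3 -1.1] [45.8 45.8] 0.1 top z-0.8-h 5.8 slope [-0.019 -0.012]
```

View pics/b.png

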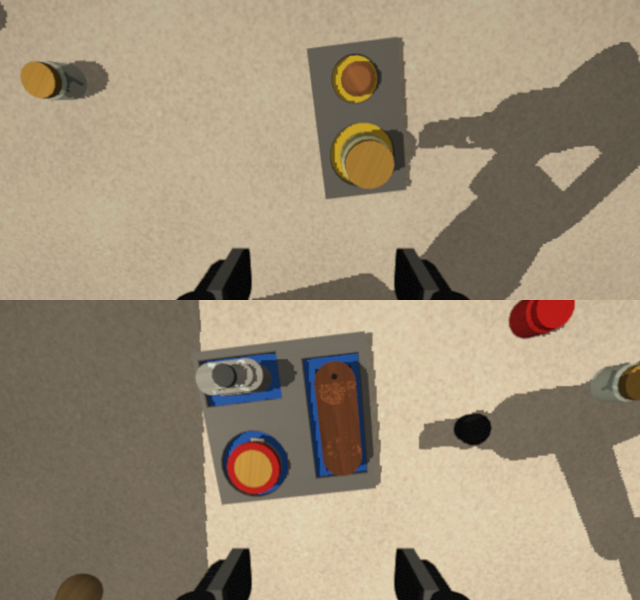

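The picture shows all five items in their pockets: knob (358,78), jar (368,160), flask (225,376), brush (340,415) and tin (254,468). Their tops stand 6 mm above their own heights, so they are on the pocket floors. The flask's slope figure may come from points on the side of the cap, so I'll check that before handing in.

Run:
```python
from h import *
P=np.load("pics/b1.npz")["P"]; c=pocket(SH,50,43)
d=np.hypot(P[...,0]-c[0],P[...,1]-c[1]); q=P[(d<8)&(P[...,2]>74)]
s=np.linalg.lstsq(np.c_[q[:,:2]-c,np.ones(len(q))],q[:,2],rcond=None)[0]; print("cap",s)
q=P[(d<45)&(P[...,2]>40)&(P[...,2]<66)]; print("body",cv2.minAreaRect(q[:,:2].astype(np.float32)),c)
if abs(s[:2]).max()<.06: ctrl.finish_job(); print("finished",sensors.read_state()["t"])
```

```text
cap [-4.23771807e-03 -9.06071772e-03  8.08216755e+01]
body ((532.4130859375, 383.69195556640625), (28.98943519592285, 61.821380615234375), 5.775532245635986) [532.5794724  383.62703664]
the job is handed in; nothing more can be done
the job is handed in; nothing more can be done
```

Both kits are made up and the job is handed in at about 60 s: all five items measured upright on their pocket floors, within about 2 mm of centre, and nothing else was moved.

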